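Find the sleeve with the steel core at the storeroom bench

TASK

Two flanged sleeves that look the same stand on the grey board; first lift the loose cap off the one that wears it and seat it in the hole of the aluminium block. Then lift each sleeve in turn to feel its weight: the lighter goes back upright on the board, and the heavier you hold upright over the middle of the blue order tray, its foot about 12 cm above the bench. Finish while still holding it there, and leave everything else where it is.

Things in the scene. Friction and masses are not known exactly. Their poses are not given: they have to be found in the camera images.
- sleeve_p: one of two closed sleeves that look alike: upright tube, 44 mm outer diameter, on a round flange 60 mm across, 8 mm thick; 86 mm tall in all; blind bore 24 mm wide, 24 mm deep in the top. Sealed inside one is a steel core (0.4 to 0.5 kg in all), in the other a plastic one (about 0.18 kg); which is which changes. Origin: centre of the flange's underside, z up. Starts on either mark of the board
- sleeve_q: one of two closed sleeves that look alike: upright tube, 44 mm outer diameter, on a round flange 60 mm across, 8 mm thick; 86 mm tall in all; blind bore 24 mm wide, 24 mm deep in the top. Sealed inside one is a steel core (0.4 to 0.5 kg in all), in the other a plastic one (about 0.18 kg); which is which changes. Origin: centre of the flange's underside, z up. Starts on either mark of the board
- cap: loose plastic cap, 40 g: disc 50 mm across, 6 mm thick, round knob on top (22 mm diameter, 30 mm tall), round plug below (18 mm diameter, 14 mm long). Origin: centre of the disc's underside, z up. At the start its plug sits in the bore of the sleeve on the board's +y mark, disc lying on the sleeve's top
- stand: fixed grey board, 130 mm (its x) by 270 mm (its y), 12 mm thick. Origin: centre of its underside, on the bench top (z = 0). Two round dark marks of 72 mm diameter at y = +70 mm and y = -70 mm (x = 0) in its frame; the sleeves start centred on them
- rest_hole0 (a point): centre of the mouth of the round hole (27 mm diameter, 22 mm deep) in the top of the fixed aluminium block (90 x 90 x 30 mm, standing on the bench, hole in its middle); the mouth is 30 mm above the bench; z up
- tray: fixed blue order tray, open at the top, 160 mm (its x) by 130 mm (its y), 45 mm tall, walls and floor about 4 mm. Origin: centre of its underside, on the bench
- tin: bystander, to be left alone: round tin, 66 mm diameter, 100 mm tall, behind the stand
- race: bystander, to be left alone: small steel bearing race (ring), 48 mm diameter, 14 mm tall, in front of the stand
- bolt: bystander, to be left alone: short thick bolt standing on its head inside the tray, towards its +x end, 20 mm across the head, 45 mm tall
- carton: bystander, to be left alone: closed cardboard carton 80 x 100 x 60 mm
- reel: bystander, to be left alone: copper-coloured wire reel, 80 mm diameter, 50 mm tall
There are look-alikes about, which are no part of the job. What is shaped like the sleeve_q but pink is not meant.

How it is judged:
By the outcome, as a careful person would: the job done as asked, in the order asked, and still so for the second after the job is handed in, while the arm keeps its last pose, push and grip.
It also fails if it takes over 72 s, if anything falls off the work surface, if the arm or the gripper's body presses on something with over 40 N, if the wrist force passes 120 N, or if a joint passes its speed limit or range.

ROBOT

A 7-joint arm with a two-finger parallel gripper is mounted at the origin on the work surface. World frame = base frame: x ahead of the robot, y to its left, z up, the work surface at z = 0. Lengths are in m, angles in rad, forces in N, time in s.
With the tool pointing down it reaches from about 0.425 to 0.875 m from the base axis. Payload 9.9 kg.
Tool frame: the origin (TCP) lies midway between the tips of the shut fingers; the grasp point (between the pads) lies 19 mm behind it (ctrl.grasp_offset is the distance from the TCP to the grasp point, in m); z points along the fingers, y is the line along which they close (so a half turn about z gives the same grasp; the last joint's range is limited). The gripper opens to 85 mm and grips with 20 to 120 N. Pads are 22 mm wide; open, the fingers measure 114 mm over their backs; the gripper's body (76 mm by 85 mm) begins 54 mm behind the grasp point. The pads swing forward as they close: fully open they stand 13 mm farther back than shut.
Start: joints at [-1.408, 0.576, 0.025, 1.437, -0.015, 1.129, -0.057], TCP at [0.165, 0.655, 0.231] pointing down, gripper open.
Joint ranges: [-2.76, 2.76], [-0.34, 2.15], [-1.52, 1.57], [0.19, 2.46], [-1.09, 4.23], [0.17, 1.99], [-2.82, 2.82]. Speed limits (rad/s): [2.22, 2.22, 3.01, 3.01, 3.14, 3.14, 3.14].

INTERFACE

Orientations are given as a rotation vector (axis times angle).
In Python, from bench import readout, grab_frame, camera_model, order, ctrl gives the robot as it stands.
- The arm moves only by the tool arm_command, never from a script. Its arguments are lists of equal length, an entry for each row: "rot": the turn, a rotation vector about the tool's x, y, z in degrees, a list of three; "slide": the shift along the tool's x, y, z in mm, a list of three; "fingers": the closure, from 0 (fully open) to 1 (shut). A call has 1 to 8 rows; each row is the pose to reach, as a shift and turn from the pose commanded when the call began, along the tool's axes at that moment; what a row does not reach only later rows make up. A row lasts 1/12 s, in which the tool goes at most 41.7 mm and 7.16 degrees, less where a joint would pass 70% of its speed; a pose out of reach is approached as far as the arm can. A call with a gripper value outside its range is refused whole. The fingers move at their own pace and stop on an object; the grip force is fixed at half the most. Time passes only in rows, so rows that repeat a pose let the fingers close. It gives the time, the measured TCP pose, the force, the opening and the grip force at its end, in the units of the state.
- readout.read_state(): the state, without advancing time (a new reading comes with each control period).
- grab_frame(name): name is "side" or "top" or "wrist"; returns (picture, depth): 384x512x3 uint8, red, green, blue; 384x512 float32, m along the optical axis (not along the pixel's ray), 0 where there is no reading.
- camera_model(name): a dict with "fov_y" (degrees; the focal length in pixels is half the picture's height over the tangent of half this angle, whatever the lens; pixels are square), "cx", "cy" (the principal point, pixels), "R" (3x3) and "t" (3): a world point X has camera coordinates R X + t. Camera axes: x right, y down, z forward; pixel columns grow to the right and rows downward; lengths in m; the calibration is good to about 2 mm. A picture is of the moment at which its call begins: read the wrist's pose just before it. camera_model takes no time and is no camera call; for the wrist camera it gives the pose at the moment of the call.
- order.hand_in(): hands the job in; it is judged then, once.
The state is a dict: "t": time; "joints": joint angles; "dq": joint speeds; "joint_efforts": joint torques, N m; "ee_pos": TCP position; "orientation": TCP orientation; "force": force on the tool from outside, world axes, zero at the start; "torque": the same for the moment, N m; "finger_gap": finger opening in m; "finger_force": force on a finger pad.
Only numpy, scipy, OpenCV 4.12 (cv2) and the standard library are available. Lean on these libraries where they do the work, as an engineer would, in place of code of your own. Each camera call takes 0.05 s, during which the arm holds its last target. There are 200 camera calls.

## Working session

There is one attempt and no reset: what is moved stays moved. The work goes in short steps, Python scripts to look and compute and a tool call to move; the robot and the scene stay as the last step left them, time stands still between calls to the robot, and variables do not carry over. Pictures are saved under pics/ and viewed, at most 10 in all, crops included, and the job is handed in when it is done.

Besides the shell and the picture viewer there is one more tool, called after ">>>" as a command line: name --argument value ..., lists and objects as JSON in quotes. arm_command: Moves the arm, as the interface text tells. Its arguments: {"type":"object","properties":{"rot":{"type":"array","items":{"type":"array","items":{"type":"number"}}},"slide":{"type":"array","items":{"type":"array","items":{"type":"number"}}},"fingers":{"type":"array","items":{"type":"number"}}},"required":["rot","slide","fingers"]}

```bash
ls; mkdir -p pics; python3 - <<'E'
from bench import readout, grab_frame, camera_model, order, ctrl
import cv2,numpy as np
s=readout.read_state();print(s);print(ctrl.grasp_offset)
for n in("top","side"):
    p,d=grab_frame(n);np.savez(f"{n}0.npz",p=p,d=d);cv2.imwrite(f"pics/{n}0.png",p[:,:,::-1]);print(n,camera_model(n),(d>0).mean())
E
```

```text
pics
{'t': 0.0, 'joints': array([-1.40784977,  0.57648916,  0.02484706,  1.43791703, -0.01496616,
        1.12902494, -0.05651371]), 'dq': array([ 2.22756549e-03,  2.00324210e-03,  6.43192764e-05,  1.84278590e-03,
       -1.42219964e-03, -7.92589112e-04,  1.43429676e-03]), 'joint_efforts': array([-9.60702309e-04, -7.65774965e+01,  2.24951841e+00, -2.85977912e+01,
        1.50712539e-02,  1.24531638e-02, -1.87893716e-05]), 'ee_pos': array([0.16476299, 0.65410268, 0.23046844]), 'orientation': array([-3.86545035e-01, -3.11763334e+00,  2.59448786e-03]), 'force': array([-0.04174425,  0.42405759, -0.87533331]), 'torque': array([-0.04857899, -0.0595832 ,  0.01038244]), 'finger_force': 0.0, 'finger_gap': 0.08508637275623195}
0.0187
top {'fov_y': 55.729789539803605, 'cx': 257.52343897379336, 'cy': 195.56294002684496, 'R': array([[ 0.01369973, -0.99967222,  0.02162821],
       [-0.98898521, -0.01673508, -0.14706526],
       [ 0.147379  , -0.01937523, -0.9888903 ]]), 't': array([-0.00437996,  0.58640888,  0.74352004])} 0.995941162109375
side {'fov_y': 43.90835847918795, 'cx': 256.9952000827427, 'cy': 192.24359959367393, 'R': array([[-0.96692166, -0.2550146 ,  0.00548178],
       [-0.18389848,  0.68206074, -0.70779552],
       [ 0.17675928, -0.68539091, -0.7063961 ]]), 't': array([0.56593235, 0.15173888, 0.9766914 ])} 0.9960428873697916
```

View pics/top0.png

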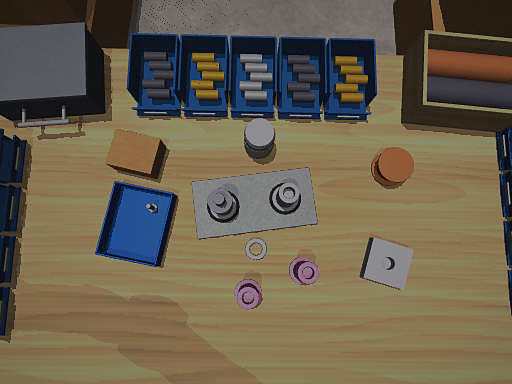

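View pics/side0.png

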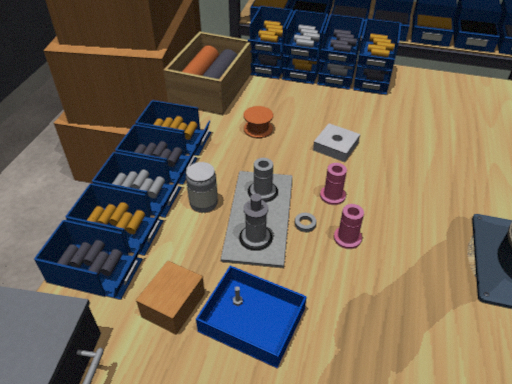

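The top view shows the capped sleeve at (221,205), the bare sleeve at (287,197), the block hole at (388,263), the tray at (137,223) with its bolt at (152,208), and the pink decoys at (248,293) and (305,270). The side view agrees with this.

```bash
cat > h.py <<'E'
import numpy as np,cv2
from bench import readout, grab_frame, camera_model, ctrl
from scipy.spatial.transform import Rotation as Ro
def foc(m): return 192/np.tan(np.radians(m['fov_y'])/2)
def cloud(m,d):
    v,u=np.indices(d.shape); f=foc(m)
    c=np.stack([(u-m['cx'])/f*d,(v-m['cy'])/f*d,d],-1)
    return (c-m['t'])@m['R']          # R^T (c-t)
def onplane(m,uv,z):
    uv=np.atleast_2d(uv).astype(float);f=foc(m)
    r=np.c_[(uv[:,0]-m['cx'])/f,(uv[:,1]-m['cy'])/f,np.ones(len(uv))]@m['R'];o=-m['R'].T@m['t']
    return o+r*((z-o[2])/r[:,2])[:,None]
def togo(target,z=None):
    "slide in tool axes (mm) from present TCP to world target"
    s=readout.read_state();R=Ro.from_rotvec(s['orientation'])
    return R.inv().apply(np.array(target)-s['ee_pos'])*1000
E
python3 - <<'E'
from h import *
R={}
for n in("top","side"):
    z=np.load(n+"0.npz");p,d=z['p'],z['d'];m=camera_model(n);W=cloud(m,d);R[n]=(p,d,m,W)
    print(n)
    def band(c,r,lo,hi):
        k=(np.hypot(W[...,0]-c[0],W[...,1]-c[1])<r)&(W[...,2]>lo)&(W[...,2]<hi)&(d>0)
        q=W[k]
        if len(q)<5: return len(q)
        (e,ra)=cv2.minEnclosingCircle(q[:,:2].astype(np.float32))
        return len(q),q.mean(0).round(4),np.round(e,4),round(ra,4)
    mt=R['top'][2]
    cap=onplane(mt,(220,196),.134)[0];s2=onplane(mt,(288,190),.098)[0]
    print('knob',cap[:2],band(cap,.03,.126,.142)); print('disc',band(cap,.04,.097,.112))
    print('bare',s2[:2],band(s2,.04,.09,.105))
    for nm,uv,zz in(('block',(388,263),.03),('tray',(137,223),.045)):
        c=onplane(mt,uv,zz)[0]
        k=(np.hypot(W[...,0]-c[0],W[...,1]-c[1])<(.08 if nm=='block' else .14))&(abs(W[...,2]-zz)<.008)&(d>0)
        if nm=='tray':k&=(p[...,2].astype(int)>p[...,0]+40)
        r=cv2.minAreaRect(W[k][:,:2].astype(np.float32));print(nm,k.sum(),np.round(r[0],4),np.round(r[1],4),r[2],W[k][:,2].mean())
    # hole by dark
    c=onplane(mt,(388,263),.03)[0];g=p.mean(2);k=(np.hypot(W[...,0]-c[0],W[...,1]-c[1])<.03)&(g<105)
    v,u=np.nonzero(k);print('hole px',len(u),u.mean(),v.mean(),onplane(m,(u.mean(),v.mean()),.03)[0], g[k].mean())
    k=(abs(W[...,2]-.012)<.006)&(np.hypot(W[...,0]-.62,W[...,1])<.25)&(np.ptp(p.astype(int),axis=2)<15)
    n_,l,st,ce=cv2.connectedComponentsWithStats(k.astype(np.uint8));i=1+st[1:,4].argmax()
    r=cv2.minAreaRect(W[l==i][:,:2].astype(np.float32));print('board',r,W[l==i][:,2].mean())
    for nm,uv,zz in(('tin',(259,130),.1),('pinkA',(248,297),.086),('pinkB',(307,270),.086),('carton',(136,150),.06),('reel',(393,165),.05),('race',(256,248),.014)):
        if n=='top':print(nm,onplane(m,uv,zz)[0].round(3), W[uv[1],uv[0]].round(3))
E
```

```text
top
knob [0.57084926 0.07803272] (106, array([0.5658, 0.081 , 0.1341]), array([0.5662, 0.0813]), 0.0108)
disc (370, array([0.5649, 0.0804, 0.1046]), array([0.5663, 0.0813]), 0.0249)
bare [ 0.59069229 -0.05584618] (277, array([ 0.5858, -0.0568,  0.0979]), array([ 0.586, -0.057]), 0.0219)
block 1701 [ 0.446  -0.2799] [0.0914 0.09  ] 73.69463348388672 0.030587715562437466
tray 482 [0.5237 0.2658] [0.131  0.1594] 79.19309997558594 0.04534272764523262
hole px 60 390.85 263.18333333333334 [ 0.4455136  -0.28593482  0.03      ] 49.788888888888884
board ((0.5760645866394043, 0.011980339884757996), (0.12957684695720673, 0.26950743794441223), 8.182511329650879) 0.012643934307512213
tin [0.715 0.005 0.1  ] [0.715 0.005 0.101]
pinkA [0.378 0.021 0.086] [0.375 0.021 0.063]
pinkB [ 0.432 -0.095  0.086] [ 0.431 -0.099  0.064]
carton [0.678 0.267 0.06 ] [0.678 0.267 0.06 ]
reel [ 0.658 -0.292  0.05 ] [ 0.659 -0.292  0.048]
race [0.474 0.006 0.014] [0.474 0.006 0.   ]
side
knob [0.57084926 0.07803272] (95, array([0.5674, 0.0852, 0.1322]), array([0.5681, 0.0841]), 0.0121)
disc (302, array([0.5664, 0.0895, 0.1032]), array([0.569 , 0.0839]), 0.0263)
bare [ 0.59069229 -0.05584618] (204, array([ 0.5873, -0.0529,  0.0957]), array([ 0.5877, -0.0546]), 0.0235)
block 824 [ 0.4479 -0.278 ] [0.0968 0.0913] 73.45924377441406 0.028480540245668474
tray 978 [0.5252 0.2678] [0.1321 0.1599] 78.97145080566406 0.04258134637191681
hole px 46 336.8478260869565 137.54347826086956 [ 0.44628027 -0.27715936  0.03      ] 72.42028985507248
board ((0.5768698453903198, 0.014407426118850708), (0.12780621647834778, 0.27316954731941223), 8.142086029052734) 0.011284960851074792
```

```bash
cat >> h.py <<'E'
def plan(*ts):
    s=readout.read_state();R=Ro.from_rotvec(s['orientation']);G=Ro.from_matrix(np.diag([-1.,1,-1]))
    print('t',round(s['t'],2),'ee',s['ee_pos'].round(4),'F',s['force'].round(2),'gap',round(s['finger_gap'],4),'rotdeg',np.degrees((R.inv()*G).as_rotvec()).round(2))
    for t in ts: print(t,togo(t).round(1))
E
python3 -c "
from h import *
plan((.567,.0825,.22))"
```

```text
t 0.1 ee [0.1648 0.6542 0.2306] F [ 0.89  1.26 -0.37] gap 0.0856 rotdeg [-8.000e-02 -1.000e-02 -1.414e+01]
(0.567, 0.0825, 0.22) [-529.7 -456.1   11.2]
```

>>> arm_command --rot '[[0,0,-7],[0,0,-14.1],[0,0,-14.1],[0,0,-14.1],[0,0,-14.1],[0,0,-14.1],[0,0,-14.1],[0,0,-14.1]]' --slide '[[-30,-26,0],[-60,-52,0],[-90,-78,0],[-120,-104,0],[-150,-129,0],[-180,-155,0],[-210,-181,0],[-240,-207,0]]' --fingers '[0,0,0,0,0,0,0,0]'

```text
t: 0.77
ee_pos: [0.3477, 0.3933, 0.2311]
orientation: [-0.001, -3.141, 0.001]
force: [0.9, 0.0, 0.0]
finger_gap: 0.0855
finger_force: 0.0
```

```bash
python3 -c "
from h import *
plan((.567,.0825,.2))"
```

```text
t 0.77 ee [0.3477 0.3933 0.2311] F [0.87 0.01 0.03] gap 0.0855 rotdeg [-0.02 -0.01 -0.04]
(0.567, 0.0825, 0.2) [-219.5 -310.6   31.2]
```

>>> arm_command --rot '[[0,0,0],[0,0,0],[0,0,0],[0,0,0],[0,0,0],[0,0,0],[0,0,0],[0,0,0]]' --slide '[[-22,-31,3],[-44,-62,6],[-66,-93,9],[-88,-124,12],[-110,-155,16],[-132,-186,19],[-154,-218,22],[-176,-248,25]]' --fingers '[0,0,0,0,0,0,0,0]'

```text
t: 1.43
ee_pos: [0.5235, 0.145, 0.206]
orientation: [-0.001, -3.141, 0.0]
force: [0.5, 0.6, 0.2]
finger_gap: 0.0854
finger_force: 0.0
```

>>> arm_command --rot '[[0,0,0],[0,0,0],[0,0,0],[0,0,0]]' --slide '[[-22,-31,3],[-43.5,-62,6],[-43.5,-62,6],[-43.5,-62,6]]' --fingers '[0,0,0,0]'

```text
t: 1.77
ee_pos: [0.5669, 0.0823, 0.1996]
orientation: [-0.009, -3.141, 0.002]
force: [-0.1, 1.8, 0.5]
finger_gap: 0.0852
finger_force: 0.0
```

```bash
python3 - <<'E'
from h import *
plan((.567,.0825,.109))
m=camera_model('wrist');p,d=grab_frame('wrist');np.savez('w1.npz',p=p,d=d);cv2.imwrite('pics/w1.png',p[:,:,::-1])
W=cloud(m,d);print(m['fov_y'])
for nm,c,lo,hi,r in(('knob',(.567,.0825),.124,.145,.03),('disc',(.567,.0825),.098,.112,.04),('bare',(.587,-.056),.09,.106,.04)):
    k=(np.hypot(W[...,0]-c[0],W[...,1]-c[1])<r)&(W[...,2]>lo)&(W[...,2]<hi)&(d>0)
    q=W[k].astype(np.float32)
    if len(q)>5: print(nm,len(q),q.mean(0),cv2.minEnclosingCircle(q[:,:2]))
E
```

```text
t 1.77 ee [0.5669 0.0823 0.1996] F [-0.08  1.76  0.48] gap 0.0852 rotdeg [-0.07 -0.05 -0.32]
(0.567, 0.0825, 0.109) [-0.2  0.3 90.6]
60.56243022946085Traceback (most recent call last):
  File "<stdin>", line 8, in <module>
cv2.error: OpenCV(4.12.0) /io/opencv/modules/imgproc/src/shapedescr.cpp:201: error: (-215:Assertion failed) count >= 0 && (depth == CV_32F || depth == CV_32S) in function 'minEnclosingCircle'
```

View pics/w1.png

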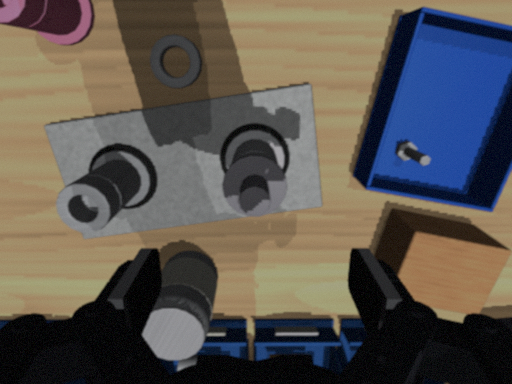

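The wrist view shows the cap knob at (254,195), the bare sleeve's bore at (85,207), and the fingers at (130,285) and (375,285).

```bash
python3 - <<'E'
from h import *
m=camera_model('wrist');z=np.load('w1.npz');d=z['d']
W=cloud(m,d)
for nm,c,lo,hi,r in(('knob',(.567,.0825),.124,.145,.03),('disc',(.567,.0825),.098,.112,.04),('bare',(.587,-.056),.09,.106,.04)):
    k=(np.hypot(W[...,0]-c[0],W[...,1]-c[1])<r)&(W[...,2]>lo)&(W[...,2]<hi)&(d>0)
    q=np.ascontiguousarray(W[k],dtype=np.float32)
    if len(q)>5: print(nm,len(q),q.mean(0),cv2.minEnclosingCircle(np.ascontiguousarray(q[:,:2])))
E
```

```text
knob 818 [0.56473166 0.08350451 0.13136946] ((0.5661433935165405, 0.08351200819015503), 0.011310236528515816)
disc 2151 [0.5606607  0.08367309 0.10207991] ((0.5661609172821045, 0.08329359441995621), 0.025328487157821655)
bare 1734 [ 0.58477247 -0.05367296  0.09504234] ((0.5861705541610718, -0.05457913130521774), 0.02242707833647728)
```

>>> arm_command --rot '[[0,0,0],[0,0,0],[0,0,0],[0,0,0],[0,0,0],[0,0,0]]' --slide '[[1,0.5,25],[1,0.5,50],[1,0.5,70],[1,0.5,84],[1,0.5,91],[1,0.5,91]]' --fingers '[0,0,0,0,0,0]'

```text
t: 2.32
ee_pos: [0.5639, 0.087, 0.108]
orientation: [0.002, -3.139, -0.0]
force: [0.8, 0.6, -0.0]
finger_gap: 0.0853
finger_force: 0.0
```

>>> arm_command --rot '[[0,0,0],[0,0,0],[0,0,0],[0,0,0],[0,0,0],[0,0,0],[0,0,0],[0,0,0]]' --slide '[[0,0,0],[0,0,0],[0,0,0],[0,0,0],[0,0,0],[0,0,0],[0,0,0],[0,0,0]]' --fingers '[1,1,1,1,1,1,1,1]'

```text
t: 2.98
ee_pos: [0.5657, 0.0852, 0.11]
orientation: [0.002, 3.141, -0.0]
force: [-0.4, -1.2, 6.2]
finger_gap: 0.0199
finger_force: 58.5
```

>>> arm_command --rot '[[0,0,0],[0,0,0],[0,0,0],[0,0,0],[0,0,0],[0,0,0],[0,0,0],[0,0,0]]' --slide '[[0,0,-3],[0,0,-9],[0,0,-18],[0,0,-30],[0,0,-45],[0,0,-65],[0,0,-80],[0,0,-80]]' --fingers '[1,1,1,1,1,1,1,1]'

```text
t: 3.65
ee_pos: [0.567, 0.0859, 0.1931]
orientation: [0.001, 3.136, 0.002]
force: [1.1, -0.4, -0.5]
finger_gap: 0.0201
finger_force: 58.6
```

```bash
python3 - <<'E'
from h import *
plan((.447,-.279,.2))
p,d=grab_frame('side');cv2.imwrite('pics/s2.png',p[60:300,150:400,::-1])
E
```

```text
t 3.65 ee [0.567  0.0859 0.1931] F [ 1.09 -0.43 -0.51] gap 0.0201 rotdeg [ 0.07  0.3  -0.04]
(0.447, -0.279, 0.2) [ 119.7 -365.    -8. ]
```

View pics/s2.png

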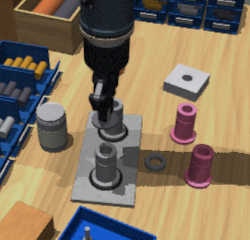

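The crop shows the lifted cap in the fingers, with both sleeves left standing and uncovered. Now I carry it to the block.

>>> arm_command --rot '[[0,0,0],[0,0,0],[0,0,0],[0,0,0],[0,0,0],[0,0,0],[0,0,0],[0,0,0]]' --slide '[[8,-25,0],[20,-60,0],[32,-97,0],[44,-134,0],[56,-170,0],[68,-207,0],[80,-243,0],[92,-279,0]]' --fingers '[1,1,1,1,1,1,1,1]'

```text
t: 4.37
ee_pos: [0.4719, -0.1948, 0.1889]
orientation: [-0.001, -3.141, -0.001]
force: [1.0, -1.0, -0.7]
finger_gap: 0.0198
finger_force: 58.7
```

>>> arm_command --rot '[[0,0,0],[0,0,0],[0,0,0],[0,0,0],[0,0,0],[0,0,0],[0,0,0],[0,0,0]]' --slide '[[9,-28,0],[18,-55,5],[25,-75,15],[28,-86,30],[28,-86,50],[28,-86,60],[28,-86,60],[28,-86,60]]' --fingers '[1,1,1,1,1,1,1,1]'

```text
t: 5.03
ee_pos: [0.445, -0.2786, 0.129]
orientation: [0.0, -3.14, -0.002]
force: [0.7, 1.1, 0.4]
finger_gap: 0.0201
finger_force: 58.7
```

```bash
python3 - <<'E'
from h import *
m=camera_model('wrist');p,d=grab_frame('wrist')
plan((.447,-.279,.0405))
W=cloud(m,d);cv2.imwrite('pics/w3.png',p[:,:,::-1])
mt=camera_model('top');pt,dt=grab_frame('top');cv2.imwrite('pics/t3.png',pt[:,:,::-1])
ms=camera_model('side');ps,ds=grab_frame('side');cv2.imwrite('pics/s3.png',ps[:,:,::-1])
a=cv2.resize(p[:,:,::-1],(400,300));b=cv2.resize(ps[90:240,250:450,::-1],(400,300));cv2.imwrite('pics/c3.png',np.hstack([a,b]))
E
```

```text
t 5.08 ee [ 0.4455 -0.2788  0.1296] F [ 0.58  0.55 -0.41] gap 0.0202 rotdeg [ 0.02 -0.01  0.02]
(0.447, -0.279, 0.0405) [-1.6 -0.2 89.1]
```

View pics/c3.png

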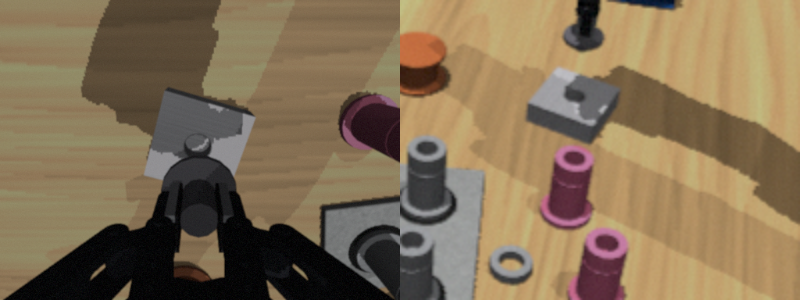

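The wrist half shows the disc at (198,197) and the hole mouth at (198,143), partly hidden by the disc. The side half shows the cap hanging straight above the block. I'll measure disc against block in the one wrist view.

```bash
python3 - <<'E'
from h import *
m=camera_model('wrist');p,d=grab_frame('wrist');W=cloud(m,d);s=readout.read_state()['ee_pos'];print(s)
k=(np.hypot(W[...,0]-s[0],W[...,1]-s[1])<.035)&(abs(W[...,2]-.123)<.006)&(d>0)
q=np.ascontiguousarray(W[k][:,:2],dtype=np.float32);print('disc',len(q),W[k][:,2].mean(),cv2.minEnclosingCircle(q))
k=(np.hypot(W[...,0]-.447,W[...,1]+.279)<.08)&(abs(W[...,2]-.028)<.008)&(d>0)
q=np.ascontiguousarray(W[k][:,:2],dtype=np.float32);print('block',len(q),W[k][:,2].mean(),cv2.minAreaRect(q))
for n in('top','side'):
    m=camera_model(n);p,d=grab_frame(n);W=cloud(m,d)
    k=(np.hypot(W[...,0]-s[0],W[...,1]-s[1])<.04)&(abs(W[...,2]-.123)<.007)&(d>0)
    q=np.ascontiguousarray(W[k][:,:2],dtype=np.float32);print(n,len(q),W[k][:,2].mean(),cv2.minEnclosingCircle(q))
E
```

```text
[ 0.44582263 -0.27921149  0.13021341]
disc 2879 0.12204861809154677 ((0.44445836544036865, -0.279593825340271), 0.024658992886543274)
block 9139 0.027641954907732372 ((0.4465291202068329, -0.27983933687210083), (0.09052480012178421, 0.0907503068447113), 73.84481048583984)
top 155 0.12472021010956084 ((0.44657668471336365, -0.2787052094936371), 0.025054847821593285)
side 157 0.12274429743270034 ((0.44788798689842224, -0.2765222489833832), 0.026488306000828743)
```

>>> arm_command --rot '[[0,0,0],[0,0,0],[0,0,0],[0,0,0],[0,0,0],[0,0,0],[0,0,0],[0,0,0]]' --slide '[[-0.8,-0.7,20],[-0.8,-0.7,45],[-0.8,-0.7,62],[-0.8,-0.7,70],[-0.8,-0.7,76],[-0.8,-0.7,81],[-0.8,-0.7,86],[-0.8,-0.7,87]]' --fingers '[1,1,1,1,1,1,1,1]'

```text
t: 6.0
ee_pos: [0.446, -0.2802, 0.0422]
orientation: [0.001, 3.141, -0.0]
force: [-0.2, 0.8, -0.5]
finger_gap: 0.02
finger_force: 58.7
```

```bash
python3 -c "
from h import *
plan((.447,-.279,.0405))"
```

```text
t 6.0 ee [ 0.446  -0.2802  0.0422] F [-0.24  0.78 -0.47] gap 0.02 rotdeg [-0.01  0.02 -0.04]
(0.447, -0.279, 0.0405) [-1.   1.2  1.7]
```

No contact force yet, so I go down 2 mm more, then release.

>>> arm_command --rot '[[0,0,0],[0,0,0],[0,0,0]]' --slide '[[0,0,0.7],[0,0,1.4],[0,0,1.8]]' --fingers '[1,1,1]'

```text
t: 6.25
ee_pos: [0.446, -0.2803, 0.0418]
orientation: [0.001, 3.141, -0.001]
force: [-4.1, 2.4, 18.1]
finger_gap: 0.02
finger_force: 60.4
```

>>> arm_command --rot '[[0,0,0],[0,0,0],[0,0,0],[0,0,0],[0,0,0],[0,0,0],[0,0,0],[0,0,0]]' --slide '[[0,0,0],[0,0,0],[0,0,0],[0,0,0],[0,0,0],[0,0,0],[0,0,0],[0,0,0]]' --fingers '[0.6,0.4,0.2,0,0,0,0,0]'

```text
t: 6.92
ee_pos: [0.4459, -0.2801, 0.0405]
orientation: [-0.001, -3.142, 0.0]
force: [0.1, -0.3, 0.1]
finger_gap: 0.0856
finger_force: 0.0
```

>>> arm_command --rot '[[0,0,0],[0,0,0],[0,0,0],[0,0,0],[0,0,0],[0,0,0],[0,0,0],[0,0,0]]' --slide '[[0,0,-10],[0,0,-30],[0,0,-60],[0,0,-90],[0,0,-120],[0,0,-145],[0,0,-150],[0,0,-150]]' --fingers '[0,0,0,0,0,0,0,0]'

```text
t: 7.58
ee_pos: [0.4468, -0.2806, 0.193]
orientation: [0.001, 3.138, -0.003]
force: [-0.1, -0.2, -1.1]
finger_gap: 0.0854
finger_force: 0.0
```

```bash
python3 - <<'E'
from h import *
plan((.5868,-.0555,.2))
for n,c in(('top',(.446,-.2799)),('side',(.4479,-.278)),('wrist',(.4465,-.2798))):
    m=camera_model(n);p,d=grab_frame(n);W=cloud(m,d)
    for nm,lo,hi in(('knob',.055,.075),('disc',.032,.043)):
        k=(np.hypot(W[...,0]-c[0],W[...,1]-c[1])<.032)&(W[...,2]>lo)&(W[...,2]<hi)&(d>0)
        q=np.ascontiguousarray(W[k][:,:2],dtype=np.float32)
        if len(q): print(n,nm,len(q),W[k][:,2].mean(),np.percentile(W[k][:,2],[5,95]),cv2.minEnclosingCircle(q))
    if n=='side':cv2.imwrite('pics/s4.png',cv2.resize(p[90:240,250:450,::-1],(600,450)))
E
```

```text
t 7.58 ee [ 0.4468 -0.2806  0.193 ] F [-0.08 -0.21 -1.11] gap 0.0854 rotdeg [-0.11  0.23 -0.05]
(0.5868, -0.0555, 0.2) [-139.9  225.2   -6.9]
top knob 82 0.06491548869864312 [0.056833   0.06861533] ((0.4469339847564697, -0.2792752683162689), 0.010581929236650467)
top disc 329 0.03625138349367663 [0.03254671 0.03915366] ((0.44656381011009216, -0.27937349677085876), 0.031431201845407486)
side knob 61 0.06261703840915339 [0.05627304 0.06700996] ((0.4473370611667633, -0.27746090292930603), 0.012676910497248173)
side disc 154 0.03540485191665611 [0.03244794 0.04033645] ((0.4493790566921234, -0.2771345376968384), 0.02669251710176468)
wrist knob 527 0.06324169125411383 [0.0590073  0.06483816] ((0.4471498429775238, -0.28051304817199707), 0.011121446266770363)
wrist disc 1478 0.03393276695862432 [0.03266045 0.03519584] ((0.44707316160202026, -0.2804947793483734), 0.02495502308011055)
```

View pics/s4.png

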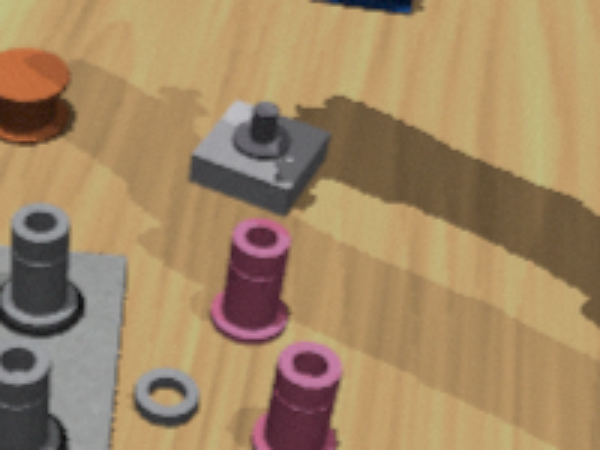

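The cap sits flat in the block, disc on the top face and knob upright at (265,122). Next is the sleeve on the -y mark.

>>> arm_command --rot '[[0,0,0],[0,0,0],[0,0,0],[0,0,0],[0,0,0],[0,0,0],[0,0,0],[0,0,0]]' --slide '[[-15,25,0],[-35,56,0],[-55,88,0],[-75,120,0],[-95,153,0],[-115,185,0],[-133,214,0],[-139.5,225,0]]' --fingers '[0,0,0,0,0,0,0,0]'

```text
t: 8.4
ee_pos: [0.5872, -0.049, 0.1886]
orientation: [0.008, -3.14, -0.004]
force: [0.5, 1.2, -0.8]
finger_gap: 0.0854
finger_force: 0.0
```

>>> arm_command --rot '[[0,0,0],[0,0,0],[0,0,0]]' --slide '[[0,0,10],[0,0,20],[0,0,20]]' --fingers '[0,0,0]'

```text
t: 8.65
ee_pos: [0.5832, -0.0565, 0.1673]
orientation: [-0.003, -3.136, 0.001]
force: [-0.9, -0.1, 0.1]
finger_gap: 0.0853
finger_force: 0.0
```

```bash
python3 -c "
from h import *
plan((.5865,-.0555,.046))"
```

```text
t 8.65 ee [ 0.5832 -0.0565  0.1673] F [-0.94 -0.09  0.13] gap 0.0853 rotdeg [-0.04 -0.32 -0.11]
(0.5865, -0.0555, 0.046) [ -4.    1.1 121.3]
```

>>> arm_command --rot '[[0,0,0],[0,0,0],[0,0,0],[0,0,0],[0,0,0],[0,0,0]]' --slide '[[0,0,6],[0,0,14],[0,0,24],[0,0,32],[0,0,35],[0,0,35]]' --fingers '[0,0,0,0,0,0]'

```text
t: 9.15
ee_pos: [0.5849, -0.0553, 0.1344]
orientation: [-0.002, -3.14, -0.0]
force: [-0.5, 0.3, -0.8]
finger_gap: 0.0854
finger_force: 0.0
```

```bash
python3 -c "
from h import *
plan((.5865,-.0555,.046))"
```

```text
t 9.15 ee [ 0.5849 -0.0553  0.1344] F [-0.48  0.29 -0.81] gap 0.0854 rotdeg [ 0.   -0.1  -0.06]
(0.5865, -0.0555, 0.046) [-1.8 -0.2 88.4]
```

>>> arm_command --rot '[[0,0,0],[0,0,0],[0,0,0],[0,0,0],[0,0,0],[0,0,0],[0,0,0],[0,0,0]]' --slide '[[-1,0,10],[-1,0,28],[-1,0,46],[-1,0,64],[-1,0,78],[-1,0,86],[-1,0,88],[-1,0,88]]' --fingers '[0,0,0,0,0,0,0,0]'

```text
t: 9.82
ee_pos: [0.5865, -0.0552, 0.0472]
orientation: [-0.001, -3.141, 0.0]
force: [0.8, 0.5, 0.0]
finger_gap: 0.0855
finger_force: 0.0
```

>>> arm_command --rot '[[0,0,0],[0,0,0],[0,0,0],[0,0,0],[0,0,0],[0,0,0],[0,0,0],[0,0,0]]' --slide '[[0,0,0],[0,0,0],[0,0,0],[0,0,0],[0,0,0],[0,0,0],[0,0,0],[0,0,0]]' --fingers '[1,1,1,1,1,1,1,1]'

```text
t: 10.48
ee_pos: [0.5872, -0.0555, 0.0487]
orientation: [0.002, 3.14, -0.0]
force: [-0.9, -1.0, 6.9]
finger_gap: 0.043
finger_force: 60.4
```

```bash
python3 -c "
from h import *
plan((.5865,-.0555,.046))"
```

```text
t 10.48 ee [ 0.5872 -0.0555  0.0487] F [-0.91 -0.97  6.91] gap 0.043 rotdeg [-0.02  0.11 -0.06]
(0.5865, -0.0555, 0.046) [0.7 0.  2.7]
```

>>> arm_command --rot '[[0,0,0],[0,0,0],[0,0,0],[0,0,0],[0,0,0],[0,0,0],[0,0,0],[0,0,0]]' --slide '[[0,0,-3],[0,0,-8],[0,0,-16],[0,0,-26],[0,0,-35],[0,0,-40],[0,0,-40],[0,0,-40]]' --fingers '[1,1,1,1,1,1,1,1]'

```text
t: 11.15
ee_pos: [0.5867, -0.0552, 0.088]
orientation: [0.001, 3.141, -0.0]
force: [-0.7, 0.5, -5.3]
finger_gap: 0.0429
finger_force: 61.5
```

>>> arm_command --rot '[[0,0,0],[0,0,0],[0,0,0],[0,0,0],[0,0,0],[0,0,0]]' --slide '[[0,0,0],[0,0,0],[0,0,0],[0,0,0],[0,0,0],[0,0,0]]' --fingers '[1,1,1,1,1,1]'

```text
t: 11.65
ee_pos: [0.5865, -0.0552, 0.0873]
orientation: [-0.001, -3.141, 0.0]
force: [-0.6, 0.7, -4.8]
finger_gap: 0.0429
finger_force: 61.5
```

```bash
cat > weigh.py <<'E'
from h import *
f=[];e=[]
for i in range(12):
    s=readout.read_state();f.append(s['force']);e.append(s['joint_efforts']);p,d=grab_frame('side')
print('F',np.mean(f,0).round(2),'sd',np.std(f,0).round(2),'eff',np.mean(e,0).round(2))
plan();cv2.imwrite('pics/last_side.png',p[:,:,::-1])
E
python3 weigh.py
```

```text
F [-0.08  0.13 -4.76] sd [0.37 0.37 0.33] eff [ 0.000e+00 -7.333e+01  3.390e+00 -2.144e+01  1.000e-02  0.000e+00
  0.000e+00]
t 12.25 ee [ 0.5865 -0.0552  0.0875] F [-1.11  0.83 -4.73] gap 0.0425 rotdeg [-0.    0.   -0.04]
```

4.76 N is about 0.485 kg, so this is the heavier one. I set it back on its mark and weigh the other one too.

>>> arm_command --rot '[[0,0,0],[0,0,0],[0,0,0],[0,0,0],[0,0,0],[0,0,0],[0,0,0],[0,0,0]]' --slide '[[0,0,6],[0,0,14],[0,0,22],[0,0,29],[0,0,34],[0,0,36.5],[0,0,38],[0,0,38.5]]' --fingers '[1,1,1,1,1,1,1,1]'

```text
t: 12.92
ee_pos: [0.5865, -0.0552, 0.0488]
orientation: [-0.001, -3.141, 0.0]
force: [-0.1, 0.4, -4.3]
finger_gap: 0.0426
finger_force: 61.6
```

>>> arm_command --rot '[[0,0,0],[0,0,0]]' --slide '[[0,0,0.5],[0,0,0.5]]' --fingers '[1,1]'

```text
t: 13.08
ee_pos: [0.5867, -0.0552, 0.0488]
orientation: [0.001, 3.141, -0.0]
force: [-0.3, 0.1, -4.9]
finger_gap: 0.0429
finger_force: 61.6
```

>>> arm_command --rot '[[0,0,0],[0,0,0],[0,0,0]]' --slide '[[0,0,0.6],[0,0,1.2],[0,0,1.2]]' --fingers '[1,1,1]'

```text
t: 13.33
ee_pos: [0.5868, -0.0552, 0.0486]
orientation: [0.001, 3.14, 0.0]
force: [-4.2, 0.3, 9.2]
finger_gap: 0.0429
finger_force: 62.7
```

Contact, so the foot is on the board. Release, rise and go across to the other sleeve.

>>> arm_command --rot '[[0,0,0],[0,0,0],[0,0,0],[0,0,0],[0,0,0],[0,0,0],[0,0,0]]' --slide '[[0,0,0],[0,0,0],[0,0,0],[0,0,0],[0,0,0],[0,0,0],[0,0,0]]' --fingers '[0.3,0.1,0,0,0,0,0]'

```text
t: 13.92
ee_pos: [0.5866, -0.0552, 0.0472]
orientation: [-0.001, -3.142, 0.0]
force: [0.5, 0.3, 0.2]
finger_gap: 0.0857
finger_force: 0.0
```

>>> arm_command --rot '[[0,0,0],[0,0,0],[0,0,0],[0,0,0],[0,0,0],[0,0,0],[0,0,0],[0,0,0]]' --slide '[[0,0,-10],[0,0,-28],[0,0,-50],[0,0,-72],[0,0,-90],[0,0,-98],[0,0,-100],[0,0,-100]]' --fingers '[0,0,0,0,0,0,0,0]'

```text
t: 14.58
ee_pos: [0.5866, -0.0552, 0.1477]
orientation: [0.001, 3.141, 0.0]
force: [0.3, -0.2, -0.8]
finger_gap: 0.0852
finger_force: 0.0
```

>>> arm_command --rot '[[0,0,0],[0,0,0],[0,0,0],[0,0,0],[0,0,0],[0,0,0],[0,0,0],[0,0,0]]' --slide '[[2,15,0],[6,40,0],[10,68,0],[14,95,0],[18,120,0],[20,133,0],[20.5,138,0],[20.5,138,0]]' --fingers '[0,0,0,0,0,0,0,0]'

```text
t: 15.25
ee_pos: [0.5658, 0.0835, 0.1466]
orientation: [0.002, -3.14, 0.0]
force: [0.1, -0.4, 0.4]
finger_gap: 0.085
finger_force: 0.0
```

```bash
python3 - <<'E'
from h import *
plan((.566,.083,.046))
for n in('top','side','wrist'):
    m=camera_model(n);p,d=grab_frame(n);W=cloud(m,d)
    for nm,c in(('other',(.567,.083)),('heavy',(.5868,-.0555))):
        k=(np.hypot(W[...,0]-c[0],W[...,1]-c[1])<.035)&(abs(W[...,2]-.096)<.006)&(d>0)
        q=np.ascontiguousarray(W[k][:,:2],dtype=np.float32)
        if len(q):print(n,nm,len(q),W[k][:,2].mean(),np.round(cv2.minEnclosingCircle(q)[0],4),cv2.minEnclosingCircle(q)[1])
E
```

```text
t 15.25 ee [0.5658 0.0835 0.1466] F [ 0.08 -0.42  0.4 ] gap 0.085 rotdeg [-0.02 -0.07  0.06]
(0.566, 0.083, 0.046) [ -0.4  -0.5 100.6]
top heavy 268 0.09809409143895165 [ 0.5859 -0.0554] 0.021999070420861244
side other 227 0.09594224070911905 [0.567  0.0836] 0.022686898708343506
side heavy 49 0.09611893929017122 [ 0.5846 -0.0522] 0.02137194760143757
wrist other 2575 0.09526230544887654 [0.5666 0.0813] 0.02208045870065689
wrist heavy 2668 0.09495405737361062 [ 0.586  -0.0549] 0.0226887259632349
```

>>> arm_command --rot '[[0,0,0],[0,0,0],[0,0,0],[0,0,0],[0,0,0],[0,0,0],[0,0,0],[0,0,0]]' --slide '[[-0.5,-1,10],[-0.5,-1,28],[-0.5,-1,48],[-0.5,-1,68],[-0.5,-1,86],[-0.5,-1,96],[-0.5,-1,100],[-0.5,-1,100]]' --fingers '[0,0,0,0,0,0,0,0]'

```text
t: 16.07
ee_pos: [0.5663, 0.081, 0.0464]
orientation: [-0.003, -3.14, 0.001]
force: [0.7, -0.0, 0.8]
finger_gap: 0.0855
finger_force: 0.0
```

>>> arm_command --rot '[[0,0,0],[0,0,0],[0,0,0],[0,0,0],[0,0,0],[0,0,0],[0,0,0],[0,0,0]]' --slide '[[0,0,0],[0,0,0],[0,0,0],[0,0,0],[0,0,0],[0,0,0],[0,0,0],[0,0,0]]' --fingers '[1,1,1,1,1,1,1,1]'

```text
t: 16.73
ee_pos: [0.5672, 0.0819, 0.0485]
orientation: [0.001, 3.14, 0.001]
force: [-1.2, -0.3, 6.3]
finger_gap: 0.043
finger_force: 60.4
```

>>> arm_command --rot '[[0,0,0],[0,0,0],[0,0,0],[0,0,0],[0,0,0],[0,0,0],[0,0,0],[0,0,0]]' --slide '[[0,0,-3],[0,0,-8],[0,0,-16],[0,0,-26],[0,0,-35],[0,0,-40],[0,0,-40],[0,0,-40]]' --fingers '[1,1,1,1,1,1,1,1]'

```text
t: 17.4
ee_pos: [0.5668, 0.0819, 0.0878]
orientation: [0.001, 3.141, 0.0]
force: [-0.5, 0.5, -2.0]
finger_gap: 0.043
finger_force: 61.0
```

```bash
python3 weigh.py
```

```text
F [ 0.24 -0.14 -1.83] sd [0.51 0.51 0.38] eff [ 0.000e+00 -6.993e+01  3.250e+00 -2.014e+01  1.000e-02  1.000e-02
 -0.000e+00]
t 18.0 ee [0.5666 0.0818 0.0872] F [-0.7   0.08 -2.31] gap 0.0427 rotdeg [-0.   -0.01 -0.04]
```

1.83 N is about 0.19 kg, so this is the lighter one. Set it down, release, and go back to the heavier one.

>>> arm_command --rot '[[0,0,0],[0,0,0],[0,0,0],[0,0,0],[0,0,0],[0,0,0],[0,0,0],[0,0,0]]' --slide '[[0,0,6],[0,0,14],[0,0,22],[0,0,29],[0,0,34],[0,0,37],[0,0,38.5],[0,0,39]]' --fingers '[1,1,1,1,1,1,1,1]'

```text
t: 18.67
ee_pos: [0.5662, 0.0817, 0.0485]
orientation: [-0.001, -3.141, 0.0]
force: [-4.1, -0.4, 9.3]
finger_gap: 0.0428
finger_force: 61.9
```

>>> arm_command --rot '[[0,0,0],[0,0,0],[0,0,0]]' --slide '[[0,0,0.5],[0,0,1],[0,0,1]]' --fingers '[1,1,1]'

```text
t: 18.92
ee_pos: [0.5661, 0.0817, 0.0485]
orientation: [-0.001, -3.141, -0.0]
force: [-6.0, 0.0, 14.9]
finger_gap: 0.0428
finger_force: 62.4
```

>>> arm_command --rot '[[0,0,0],[0,0,0],[0,0,0],[0,0,0],[0,0,0],[0,0,0],[0,0,0]]' --slide '[[0,0,0],[0,0,0],[0,0,0],[0,0,0],[0,0,0],[0,0,0],[0,0,0]]' --fingers '[0.3,0.1,0,0,0,0,0]'

```text
t: 19.5
ee_pos: [0.5667, 0.0819, 0.0472]
orientation: [-0.001, -3.142, 0.0]
force: [0.5, 0.3, 0.3]
finger_gap: 0.0852
finger_force: 0.0
```

>>> arm_command --rot '[[0,0,0],[0,0,0],[0,0,0],[0,0,0],[0,0,0],[0,0,0],[0,0,0],[0,0,0]]' --slide '[[0,0,-10],[0,0,-28],[0,0,-50],[0,0,-72],[0,0,-90],[0,0,-98],[0,0,-100],[0,0,-100]]' --fingers '[0,0,0,0,0,0,0,0]'

```text
t: 20.17
ee_pos: [0.5667, 0.0819, 0.1477]
orientation: [0.001, 3.141, 0.0]
force: [-0.5, -0.1, 0.3]
finger_gap: 0.0854
finger_force: 0.0
```

>>> arm_command --rot '[[0,0,0],[0,0,0],[0,0,0],[0,0,0],[0,0,0],[0,0,0],[0,0,0],[0,0,0]]' --slide '[[-2,-15,0],[-6,-40,0],[-10,-68,0],[-14,-95,0],[-18,-120,0],[-20,-133,0],[-20.3,-137,0],[-20.3,-137,0]]' --fingers '[0,0,0,0,0,0,0,0]'

```text
t: 20.83
ee_pos: [0.5864, -0.0556, 0.1464]
orientation: [-0.003, -3.14, -0.0]
force: [-0.3, -0.0, 0.2]
finger_gap: 0.0854
finger_force: 0.0
```

```bash
python3 - <<'E'
from h import *
plan((.5866,-.0552,.046))
p,d=grab_frame('side');cv2.imwrite('pics/s5.png',cv2.resize(p[100:300,150:400,::-1],(750,600)))
E
```

```text
t 20.83 ee [ 0.5864 -0.0556  0.1464] F [-0.31 -0.04  0.2 ] gap 0.0854 rotdeg [ 0.01 -0.08 -0.12]
(0.5866, -0.0552, 0.046) [ -0.3   0.4 100.4]
```

View pics/s5.png

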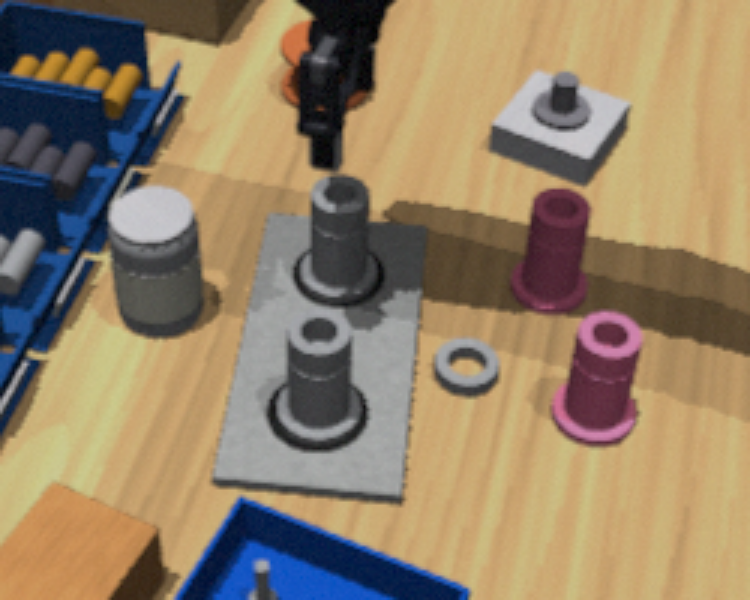

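The crop shows both sleeves upright on their marks (the lighter at (318,385), the heavier at (340,240)), the cap seated, and everything else untouched. Grasp the heavier one.

>>> arm_command --rot '[[0,0,0],[0,0,0],[0,0,0],[0,0,0],[0,0,0],[0,0,0],[0,0,0],[0,0,0]]' --slide '[[0,0,10],[0,0,28],[0,0,48],[0,0,68],[0,0,86],[0,0,96],[0,0,100],[0,0,100]]' --fingers '[0,0,0,0,0,0,0,0]'

```text
t: 21.55
ee_pos: [0.5863, -0.0541, 0.0463]
orientation: [0.001, -3.14, -0.001]
force: [0.6, 0.5, -0.2]
finger_gap: 0.0858
finger_force: 0.0
```

>>> arm_command --rot '[[0,0,0],[0,0,0],[0,0,0],[0,0,0],[0,0,0],[0,0,0],[0,0,0],[0,0,0]]' --slide '[[0,0,0],[0,0,0],[0,0,0],[0,0,0],[0,0,0],[0,0,0],[0,0,0],[0,0,0]]' --fingers '[1,1,1,1,1,1,1,1]'

```text
t: 22.22
ee_pos: [0.5875, -0.0552, 0.0485]
orientation: [0.002, 3.14, 0.0]
force: [-1.5, -0.0, 6.6]
finger_gap: 0.0432
finger_force: 60.4
```

>>> arm_command --rot '[[0,0,0],[0,0,0],[0,0,0],[0,0,0],[0,0,0],[0,0,0],[0,0,0],[0,0,0]]' --slide '[[0,0,-4],[0,0,-15],[0,0,-35],[0,0,-60],[0,0,-90],[0,0,-120],[0,0,-138],[0,0,-140]]' --fingers '[1,1,1,1,1,1,1,1]'

```text
t: 22.88
ee_pos: [0.5885, -0.0555, 0.1918]
orientation: [0.002, 3.135, -0.0]
force: [1.1, 0.2, -3.9]
finger_gap: 0.0429
finger_force: 62.0
```

```bash
python3 -c "
from h import *
plan((.5244,.2665,.1567))"
```

```text
t 22.88 ee [ 0.5885 -0.0555  0.1918] F [ 1.07  0.22 -3.93] gap 0.0429 rotdeg [-0.01  0.37 -0.06]
(0.5244, 0.2665, 0.1567) [ 64.7 321.9  34.6]
```

>>> arm_command --rot '[[0,0,0],[0,0,0],[0,0,0],[0,0,0],[0,0,0],[0,0,0],[0,0,0],[0,0,0]]' --slide '[[2,10,0],[6,32,0],[11,58,0],[17,86,0],[23,114,0],[28,142,0],[34,170,0],[40,198,0]]' --fingers '[1,1,1,1,1,1,1,1]'

```text
t: 23.55
ee_pos: [0.5448, 0.1447, 0.1853]
orientation: [-0.0, -3.138, 0.001]
force: [0.8, -0.2, -5.3]
finger_gap: 0.043
finger_force: 62.0
```

>>> arm_command --rot '[[0,0,0],[0,0,0],[0,0,0],[0,0,0],[0,0,0],[0,0,0],[0,0,0],[0,0,0]]' --slide '[[5,27,2],[10,54,6],[15,78,12],[19,98,18],[22,112,24],[23,120,28],[23,123,31],[23,123,32]]' --fingers '[1,1,1,1,1,1,1,1]'

```text
t: 24.22
ee_pos: [0.5236, 0.2656, 0.1541]
orientation: [-0.001, -3.14, 0.002]
force: [-0.2, -1.1, -5.4]
finger_gap: 0.0428
finger_force: 62.0
```

>>> arm_command --rot '[[0,0,0],[0,0,0],[0,0,0],[0,0,0]]' --slide '[[0,0,0],[0,0,0],[0,0,0],[0,0,0]]' --fingers '[1,1,1,1]'

```text
t: 24.55
ee_pos: [0.5246, 0.265, 0.1557]
orientation: [0.003, 3.141, 0.0]
force: [-0.9, 0.1, -6.0]
finger_gap: 0.0427
finger_force: 62.0
```

```bash
python3 - <<'E'
from h import *
plan((.5244,.2665,.1567))
for n in('top','side'):
    m=camera_model(n);p,d=grab_frame(n);W=cloud(m,d)
    k=(np.hypot(W[...,0]-.5244,W[...,1]-.2665)<.034)&(W[...,2]>.09)&(W[...,2]<.135)&(d>0)
    q=np.ascontiguousarray(W[k][:,:2],dtype=np.float32)
    if len(q)>5:print(n,'flange',len(q),np.percentile(W[k][:,2],[1,5,50]),cv2.minEnclosingCircle(q))
cv2.imwrite('pics/s6.png',p[:,:,::-1])
E
```

```text
t 24.55 ee [0.5246 0.265  0.1557] F [-0.87  0.13 -5.97] gap 0.0427 rotdeg [ 0.    0.04 -0.12]
(0.5244, 0.2665, 0.1567) [ 0.2  1.5 -1. ]
top flange 186 [0.12119926 0.12358823 0.12745192] ((0.5226061940193176, 0.26395273208618164), 0.029677117243409157)
side flange 396 [0.11894418 0.12083618 0.1262982 ] ((0.5243988037109375, 0.26728910207748413), 0.030036931857466698)
```

View pics/s6.png

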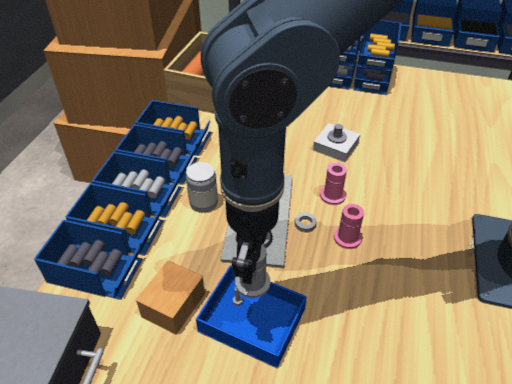

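The side view shows the heavier sleeve upright over the tray at (255,280), with its foot at about 0.12 m, and the cap seated at (338,135). One small centring nudge, then settle, check the lighter sleeve from the top camera and hand in.

>>> arm_command --rot '[[0,0,0],[0,0,0],[0,0,0],[0,0,0],[0,0,0],[0,0,0]]' --slide '[[0,1,0],[0,1,0],[0,1,0],[0,1,0],[0,1,0],[0,1,0]]' --fingers '[1,1,1,1,1,1]'

```text
t: 25.15
ee_pos: [0.5241, 0.2669, 0.1553]
orientation: [-0.001, -3.142, 0.0]
force: [-0.7, 0.2, -4.0]
finger_gap: 0.0429
finger_force: 62.0
```

```bash
python3 - <<'E'
from h import *
from bench import order
plan()
for n,c in(('top',(.5665,.0825)),('wrist',(.5665,.0825))):
    m=camera_model(n);p,d=grab_frame(n);W=cloud(m,d)
    k=(np.hypot(W[...,0]-c[0],W[...,1]-c[1])<.035)&(abs(W[...,2]-.097)<.006)&(d>0)
    q=np.ascontiguousarray(W[k][:,:2],dtype=np.float32)
    if len(q)>5:print(n,len(q),cv2.minEnclosingCircle(q))
print(order.hand_in())
E
```

```text
t 25.15 ee [0.5241 0.2669 0.1553] F [-0.69  0.19 -3.97] gap 0.0429 rotdeg [-0.   -0.   -0.04]
top 270 ((0.5652582049369812, 0.08171898126602173), 0.021875139325857162)
wrist 893 ((0.5666756629943848, 0.08862082660198212), 0.020949121564626694)
the job is handed in; nothing more can be done
None
```

Handed in at about 25 s: the cap is seated in the block, the lighter sleeve (about 0.19 kg) is back upright on the board's +y mark, and the heavier one (about 0.49 kg) is held upright over the middle of the tray with its foot about 12 cm above the bench.

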